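# Dig the large flange out of the stack and pair it with its end cap

### The arm

A 6-joint arm with a two-finger parallel gripper is mounted at the origin on the work surface. World frame = base frame: x ahead of the robot, y to its left, z up, the work surface at z = 0. Lengths are in m, angles in degrees, forces in N, time in s.
With the tool pointing down it reaches from about 0.325 to 0.85 m from the base axis. Payload 15.5 kg.
Tool frame: the origin (TCP) lies at the very end of the fingers, on their centre line; the grasp point (between the pads) lies arm.grip_depth behind it (arm.grip_depth is the distance from the TCP to the grasp point, in m); z points along the fingers, y is the direction in which the jaws open and shut (so a half turn about z gives the same grasp; the last joint's range is limited). The gripper opens to 91 mm and grips with 3 to 60 N. Pads are 32 mm wide; open, the fingers measure 118 mm over their backs; the gripper's body (76 mm by 178 mm) begins 60 mm behind the grasp point.
Start: joints at [-78.696, 28.281, 77.091, -0, 74.628, -5.472], TCP at [0.18, -0.598, 0.181] pointing down, gripper open.
Joint ranges: [-166.48, 166.48], [-47.26, 123.95], [12.59, 153.08], [-70.14, 250.14], [6.76, 159.57], [-176.63, 176.63]. Speed limits (degrees/s): [108.29, 108.29, 147.25, 172.46, 172.46, 172.46].

### API

Orientations are given as a 3x3 rotation matrix whose columns are the frame's x, y, z axes.
In Python, from rig import arm gives the robot as it stands. Calls block until the motion is done:
- arm.move_to(position, orientation): joint-space move of the TCP to a pose.
- arm.move_l(position, orientation=None, feed=0.15): straight line of the TCP; orientation=None keeps the orientation; feed is the mean speed in m/s.
- arm.move_joints(angles): joint-space move.
- arm.grip(opening): finger opening in m; the grip force is fixed at half the most; returns when the fingers have stopped.
- arm.sleep(seconds).
- arm.solve_ik(position, orientation): joint angles nearest the present ones, or None.
- arm.snapshot(name): name is "scene" or "top" or "wrist"; returns the picture (400x640x3 uint8, red, green, blue); there is no depth.
- arm.get_calibration(name): a dict with "intrinsics" (3x3 intrinsics, pixels), "cam_to_world" (4x4, takes a point from camera to world coordinates). Camera axes: x right, y down, z forward; pixel columns grow to the right and rows downward; lengths in m; the calibration is good to about 2 mm. A picture is of the moment at which its call begins: read the wrist's pose just before it. get_calibration takes no time and is no camera call; for the wrist camera it gives the pose at the moment of the call.
A pose or a line that the arm cannot do raises arm.Unreachable and nothing moves.
- arm.sign_off(): hands the job in, once; it reports no verdict.
Readings, each from a call of its own:
- arm.current_t(): time.
- arm.current_joint_positions(): joint angles.
- arm.current_dq(): joint speeds.
- arm.current_tau(): joint torques, N m.
- arm.current_ee_pos(): TCP position.
- arm.current_tool_rot(): TCP orientation.
- arm.current_force(): force on the tool from outside, world axes, zero at the start.
- arm.current_torque(): the same for the moment, N m.
- arm.current_width(): finger opening in m.
Only numpy, scipy, OpenCV 4.12 (cv2) and the standard library are available. Lean on these libraries where they do the work, as an engineer would, in place of code of your own. Each camera call takes 0.05 s, during which the arm holds its last target.

### The job

The large flange at the bottom of the stack on the square storage stand is needed: park the small flange on the round cork pad and the medium flange on the square wooden board, near their middles, then seat the large flange fully on the round assembly spigot and the end cap fully on top of it. Only then put the medium flange back on the storage stand and finally the small flange on top of it, each fully seated. Keep everything face down and boss up, move one part at a time, let go of each where you set it, and lower the parts rather than dropping or tipping them.

Things in the scene. Friction and masses are not known exactly. Their poses are not given: they have to be found in the camera images.
- flange_large: Large flanged hub, bright steel, dia 104 mm, six small bolt holes near the rim, dark bore; bottom of the stack, rim visible. Disc 12 mm thick, its face (underside) with a central recess dia 40, 8 deep; above it a boss dia 36, 26 tall, top bevelled 3, to grip by; total height 38. Origin: centre of the underside, z up. 0.4-0.7 kg. A part stacked on it rests on its boss top, underside 30 above this underside.
- flange_medium: Medium flanged hub, pale aluminium, dia 82 mm, four small bolt holes, dark bore; middle of the stack. Disc 12 mm thick, its face (underside) with a central recess dia 40, 8 deep; above it a boss dia 36, 26 tall, top bevelled 3, to grip by; total height 38. Origin: centre of the underside, z up. 0.3-0.5 kg. A part stacked on it rests on its boss top, underside 30 above this underside.
- flange_small: Small flanged hub, bright steel, dia 60 mm, no bolt holes, dark bore; starts on top of the stack. Disc 12 mm thick, its face (underside) with a central recess dia 40, 8 deep; above it a boss dia 36, 26 tall, top bevelled 3, to grip by; total height 38. Origin: centre of the underside, z up. 0.15-0.3 kg.
- end_cap: End cap, dark steel, dia 72 mm, six radial ribs 2.5 high on the disc, closed boss top without bore; stands alone on the table, face down. Disc 12 mm thick, its face (underside) with a central recess dia 40, 8 deep; above it a boss dia 36, 26 tall, top bevelled 3, to grip by; total height 38. Origin: centre of the underside, z up. 0.2-0.4 kg.
- stand: Storage stand, fixed: square green plate 116 x 116 mm, 12 thick, with a centring spigot dia 36, 7 high, in its middle (bevelled 3). Carries the stack of three flanges at the start. Origin: centre of the underside, at table height; a seated part has its underside (flat on the plate) 12 above the origin, the next 42, the third 72.
- spigot: Assembly spigot, fixed: round dark steel plate dia 116 mm, 12 thick, four radial slots, with a centring spigot dia 36, 7 high, in its middle (bevelled 3); empty at the start. Origin: centre of the underside, at table height; a seated part has its underside (flat on the plate) 12 above the origin, the next 42.
- cork_pad: Round cork pad, fixed, 96 mm in diameter, top face 8 mm above the table. Origin: centre of the underside. Parking place for the small flange.
- wood_board: Square wooden board, fixed, 105 x 105 mm, top face 12 mm above the table. Origin: centre of the underside. Parking place for the medium flange.
Things that resemble listed ones, but are neither listed nor needed, are in the scene too. What is shaped like the flange_medium but blue or red is not meant.

How it is judged:
By the outcome, as a careful person would: the job done as asked, in the order asked, and still so for the second after the job is handed in, with the robot touching nothing.
It also fails if it takes over 133 s, if anything falls off the work surface, if the arm or the gripper's body presses on something with over 40 N, if the wrist force passes 120 N, or if a joint passes its speed limit or range.

## Working session

There is one attempt and no reset: what is moved stays moved. The work goes in short steps, each a Python script; the robot and the scene stay as the last script left them, time stands still between calls to the robot, and variables do not carry over. Pictures are saved under pics/ and viewed, and the job is handed in when it is done.

```bash
ls; mkdir -p pics
python3 - <<'E'
from rig import arm
import cv2
print(arm.current_t(), arm.grip_depth, arm.current_ee_pos(), arm.current_width())
for n in ("scene","top","wrist"):
    c=arm.get_calibration(n); print(n,c["intrinsics"],c["cam_to_world"])
    im=arm.snapshot(n); cv2.imwrite(f"pics/{n}0.png",im[:,:,::-1])
E
```

```text
pics
0.0 0.0188 [ 0.18029786 -0.59797992  0.18021075] 0.09098256442353678
scene [[437.1383236    0.         324.81045554]
 [  0.         437.1383236  201.88741301]
 [  0.           0.           1.        ]] [[-2.08722570e-01  6.02289401e-01 -7.70507863e-01  1.34811061e+00]
 [ 9.77974639e-01  1.29109345e-01 -1.64001169e-01  2.08299952e-01]
 [ 7.03599754e-04 -7.87767894e-01 -6.15971793e-01  7.70394594e-01]
 [ 0.00000000e+00  0.00000000e+00  0.00000000e+00  1.00000000e+00]]
top [[386.44209745   0.         318.97081709]
 [  0.         386.44209745 198.80198056]
 [  0.           0.           1.        ]] [[-0.01219556 -0.99606777  0.08775111  0.40104811]
 [-0.99954341  0.00971763 -0.02861015  0.04221417]
 [ 0.02764491 -0.08805997 -0.99573149  0.96242843]
 [ 0.          0.          0.          1.        ]]
wrist [[354.30487092   0.         313.69029861]
 [  0.         354.30487092 199.96644314]
 [  0.           0.           1.        ]] [[ 2.88517102e-01 -9.29748372e-01 -2.28748437e-01  2.45223570e-01]
 [-9.57474693e-01 -2.80238912e-01 -6.86175242e-02 -5.78966282e-01]
 [-3.07181748e-04  2.38818169e-01 -9.71064255e-01  3.84960673e-01]
 [ 0.00000000e+00  0.00000000e+00  0.00000000e+00  1.00000000e+00]]
```

View pics/scene0.png

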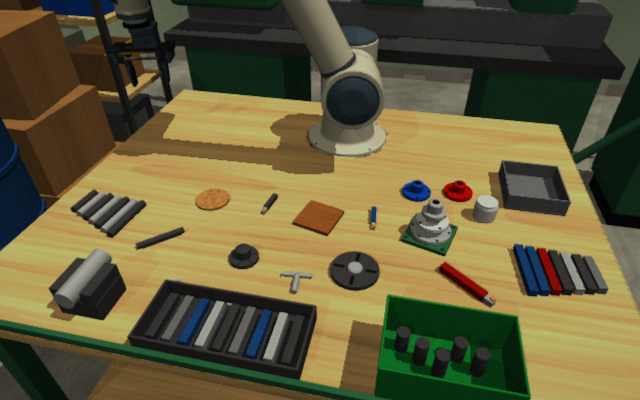

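View pics/top0.png

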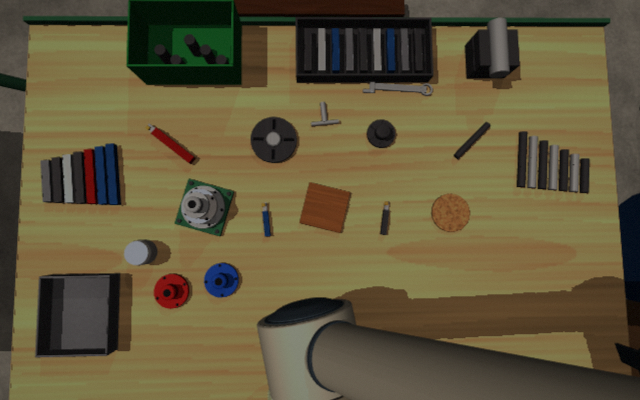

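View pics/wrist0.png

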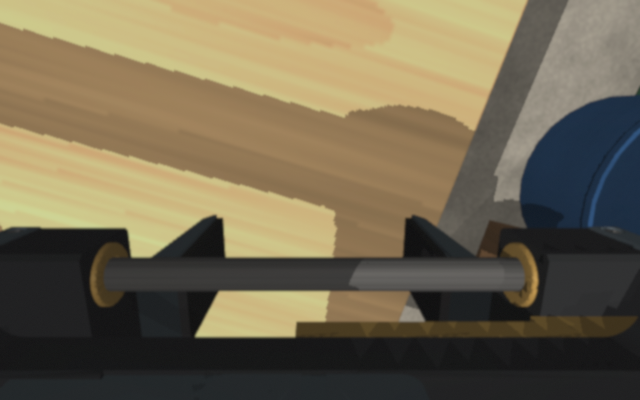

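The top view shows the stand with its stack at about (205,207), the spigot at (274,140), the end cap at (381,134), the board at (325,207) and the cork at (451,213). The blue and red look-alikes sit at (222,280) and (172,291). Next I'll measure these.

```bash
cat > h.py <<'E'
import numpy as np, cv2
def ray(cal,uv,z):
    K=cal["intrinsics"];T=cal["cam_to_world"]
    uv=np.atleast_2d(np.asarray(uv,float))
    d=np.c_[uv,np.ones(len(uv))]@np.linalg.inv(K).T@T[:3,:3].T
    o=T[:3,3]; return o+d*((z-o[2])/d[:,2])[:,None]
def proj(cal,P):
    T=cal["cam_to_world"];P=np.atleast_2d(P)
    c=(P-T[:3,3])@T[:3,:3]; q=c@cal["intrinsics"].T; return q[:,:2]/q[:,2:]
def circ(P):
    P=P[:,:2];A=np.c_[2*P,np.ones(len(P))];s=np.linalg.lstsq(A,(P**2).sum(1),rcond=None)[0]
    return s[:2],np.sqrt(s[2]+s[0]**2+s[1]**2)
def biggest(m,near=None):
    cs,_=cv2.findContours(m,cv2.RETR_EXTERNAL,cv2.CHAIN_APPROX_NONE)
    return max(cs,key=cv2.contourArea)[:,0,:]
E
python3 - <<'E'
from rig import arm
from h import *
im=cv2.imread("pics/top0.png");hsv=cv2.cvtColor(im,cv2.COLOR_BGR2HSV)
cal=arm.get_calibration("top")
for n,(x,y) in dict(stand=(205,207),spig=(274,140),cap=(381,134),wood=(325,207),cork=(451,213)).items():
    print(n,hsv[y-22:y+23:11,x-22:x+23:11].tolist() if n!="x" else 0)
def crop(x,y,r,f): 
    return cv2.resize(im[y-r:y+r,x-r:x+r],None,fx=f,fy=f,interpolation=cv2.INTER_CUBIC)
row=np.hstack([crop(205,207,40,5),crop(274,140,40,5)])
cv2.imwrite("pics/crop1.png",row)
row=np.hstack([crop(381,134,40,5),crop(451,213,40,5)])
cv2.imwrite("pics/crop2.png",row)
E
```

```text
stand [[[25, 107, 133], [69, 133, 69], [64, 56, 78], [24, 113, 113], [25, 110, 134]], [[53, 76, 87], [11, 19, 110], [17, 20, 88], [0, 12, 62], [69, 131, 64]], [[25, 12, 133], [18, 16, 80], [23, 17, 61], [13, 35, 65], [70, 131, 35]], [[69, 108, 73], [116, 13, 136], [8, 24, 43], [8, 16, 62], [17, 137, 82]], [[23, 111, 133], [29, 96, 98], [69, 139, 64], [69, 93, 55], [30, 99, 131]]]
spig [[[22, 118, 132], [22, 113, 117], [0, 19, 40], [22, 119, 131], [22, 118, 134]], [[20, 110, 107], [0, 32, 40], [0, 18, 28], [168, 32, 40], [22, 123, 118]], [[8, 30, 34], [30, 9, 28], [20, 20, 117], [90, 28, 9], [13, 55, 42]], [[20, 124, 132], [170, 19, 41], [30, 13, 19], [10, 18, 42], [19, 125, 104]], [[18, 128, 133], [16, 137, 130], [12, 51, 25], [16, 141, 123], [17, 130, 131]]]
cap [[[19, 127, 131], [20, 124, 132], [20, 127, 131], [20, 122, 132], [21, 122, 134]], [[24, 113, 133], [24, 108, 116], [20, 22, 35], [24, 112, 132], [26, 106, 132]], [[21, 122, 132], [8, 26, 40], [170, 20, 38], [15, 23, 22], [20, 127, 133]], [[24, 109, 133], [22, 119, 131], [15, 29, 35], [26, 107, 121], [28, 103, 134]], [[20, 1
[... 200 characters left out ...]
 186, 103], [11, 185, 106], [12, 196, 99]], [[14, 164, 98], [11, 183, 102], [12, 188, 99], [12, 189, 100], [16, 144, 69]], [[12, 184, 108], [11, 185, 109], [11, 187, 101], [12, 186, 103], [27, 104, 132]], [[26, 107, 133], [24, 108, 134], [16, 156, 90], [11, 187, 105], [25, 109, 133]]]
cork [[[25, 108, 132], [26, 107, 133], [26, 108, 132], [26, 105, 133], [27, 106, 132]], [[21, 122, 130], [14, 165, 131], [14, 163, 128], [13, 168, 126], [23, 118, 132]], [[30, 97, 132], [14, 165, 127], [13, 163, 114], [14, 159, 130], [30, 100, 130]], [[27, 104, 133], [14, 162, 126], [13, 163, 125], [13, 165, 122], [27, 105, 131]], [[25, 111, 131], [26, 110, 132], [24, 111, 133], [26, 107, 133], [21, 121, 131]]]
```

View pics/crop1.png

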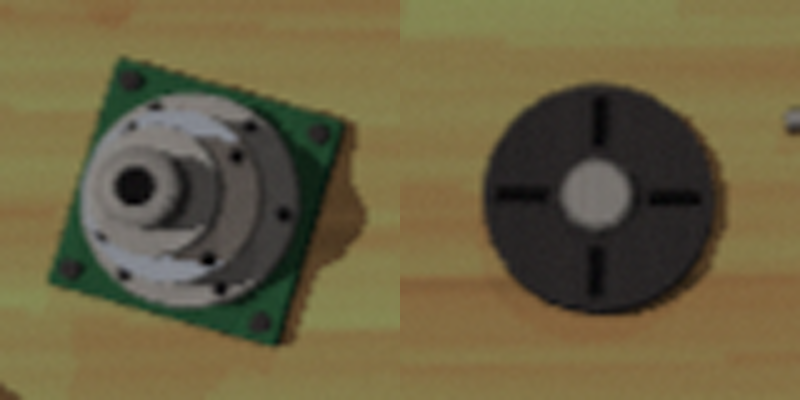

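View pics/crop2.png

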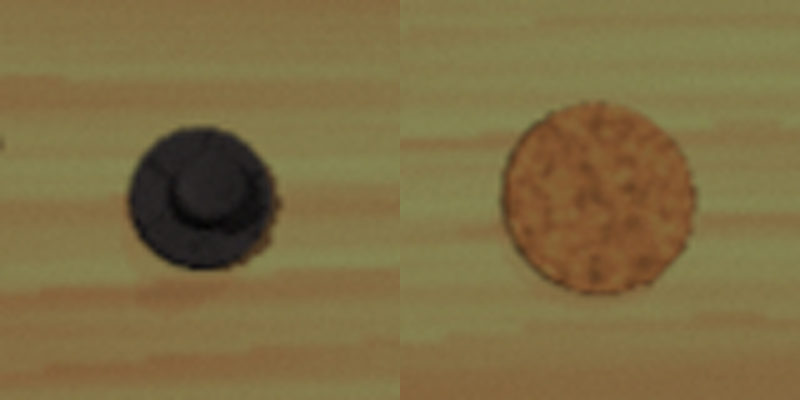

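```bash
cat > meas.py <<'E'
from h import *
def masks(im):
    hsv=cv2.cvtColor(im,cv2.COLOR_BGR2HSV);H,S,V=[hsv[:,:,i].astype(int) for i in range(3)]
    return H,S,V
def sub(m,x,y,r):
    o=np.zeros(m.shape,np.uint8);o[max(y-r,0):y+r,max(x-r,0):x+r]=m[max(y-r,0):y+r,max(x-r,0):x+r]*255;return o
def rc(c): return cv2.convexHull(c.astype(np.int32))[:,0,:]
E
python3 - <<'E'
from rig import arm
from meas import *
im=cv2.imread("pics/top0.png");cal=arm.get_calibration("top")
H,S,V=masks(im)
def sq(c,z):
    P=ray(cal,cv2.convexHull(c)[:,0,:],z)[:,:2].astype(np.float32); r=cv2.minAreaRect(P*1000); return r
g=sub((H>45)&(H<90)&(S>60)|(S<60),205,207,34); g=cv2.morphologyEx(g,cv2.MORPH_OPEN,np.ones((3,3)))
print("stand",sq(biggest(sub((H>50)&(H<90)&(S>70),205,207,36)),.012))
print("wood",sq(biggest(sub((S>170)&(H<14),325,207,36)),.012))
c=biggest(sub((H<17)&(S>145),451,213,25)); print("cork",circ(ray(cal,c,.008)))
c=biggest(sub((V<70)&(S<70),274,140,28)); P=ray(cal,c,.012);print("spig",circ(P))
c=biggest(sub((V>70)&(S<60),274,140,12)); print("spigtop",circ(ray(cal,c,.019)))
c=biggest(sub((V<60)&(S<70),381,134,20)); print("cap",circ(ray(cal,c,.012)))
c=biggest(sub((V<45),201,205,7)); print("bore",circ(ray(cal,c,.110)),len(c))
E
```

```text
stand ((467.6582336425781, 296.2936706542969), (115.08897399902344, 113.73794555664062), 73.64413452148438)
wood ((463.85406494140625, 1.0644416809082031), (102.79988098144531, 102.5551986694336), 75.5013427734375)
cork (array([ 0.44792007, -0.31269799]), np.float64(0.04625149360937323))
spig (array([0.6349632 , 0.12704404]), np.float64(0.055724759779600806))
spigtop (array([0.63572673, 0.12830004]), np.float64(0.016189969680717634))
cap (array([ 0.64905074, -0.1426616 ]), np.float64(0.03402780193364974))
bore (array([0.46599972, 0.28822154]), np.float64(0.013725325706121585)) 26
```

Run:
```python
from rig import arm
from meas import *
im=cv2.imread("pics/top0.png");cal=arm.get_calibration("top")
H,S,V=masks(im)
c=biggest(sub((V<45),192,204,6)); print("bore",circ(ray(cal,c,.110)),len(c))
# scene view too
im=cv2.imread("pics/scene0.png")
r=np.hstack([cv2.resize(im[190:255,395:465],None,fx=8,fy=8,interpolation=cv2.INTER_CUBIC)])
cv2.imwrite("pics/crop3.png",r)
R=arm.current_tool_rot();T=arm.get_calibration("wrist")["cam_to_world"];p=arm.current_ee_pos()
print(R); print(R.T@T[:3,:3]); print(R.T@(T[:3,3]-p))
```

```text
bore (array([0.46752686, 0.29766609]), np.float64(0.006963416388362752)) 18
[[ 9.57425440e-01  2.88680627e-01 -1.51320501e-04]
 [ 2.88680644e-01 -9.57425023e-01  9.00810966e-04]
 [ 1.15168640e-04 -9.06142635e-04 -9.99999583e-01]]
[[-1.70850163e-04 -9.71033010e-01 -2.38945315e-01]
 [ 9.99999691e-01 -3.49161597e-04  7.03915562e-04]
 [-7.66955775e-04 -2.38945121e-01  9.71032770e-01]]
[ 0.06762756  0.00024715 -0.20464506]
```

View pics/crop3.png

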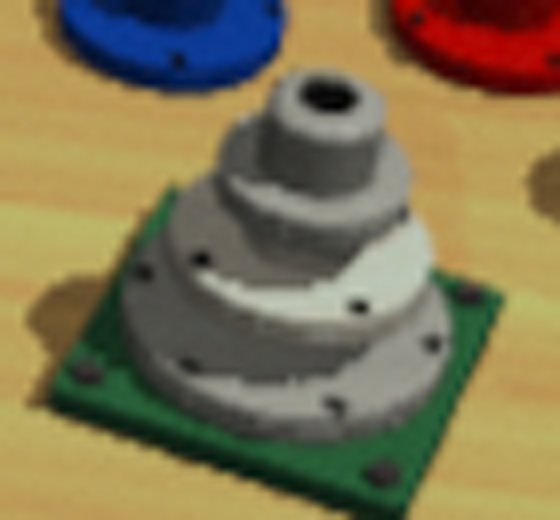

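```bash
cat >> h.py <<'E'
def Rz(a):
    a=np.deg2rad(a);c,s=np.cos(a),np.sin(a); return np.array([[c,s,0],[s,-c,0],[0,0,-1.]])
POS=dict(stand=(.4676,.297),wood=(.4638,.001),cork=(.448,-.3127),spig=(.6353,.1277),cap=(.649,-.1427))
E
python3 - <<'E'
from rig import arm
from h import *
for n,(x,y) in POS.items():
  for yaw in (0,):
    print(n,yaw,[None if (q:=arm.solve_ik([x+dx,y,z],Rz(yaw))) is None else np.round(q).astype(int).tolist() for dx,z in ((0,.03),(0,.2),(0,.3),(-.07,.25))])
cal=arm.get_calibration("wrist")
T=cal["cam_to_world"]; R=arm.current_tool_rot();p=arm.current_ee_pos()
for d in (0,.03,.06,.09):
  for h in (0.05,.1,.15): print(d,h,proj(cal,(p+R@np.array([d,0,h])))[0].round())
E
```

```text
stand 0 [[26, 34, 96, 0, 50, 116], [26, 21, 86, 0, 73, 116], [26, 17, 77, 0, 86, 116], [30, 14, 89, 0, 77, 120]]
wood 0 [[-7, 29, 109, 0, 42, 83], [-7, 14, 97, 0, 69, 83], [-7, 9, 88, 0, 84, 83], [-9, 5, 101, 0, 75, 81]]
cork 0 [[-41, 33, 97, 0, 49, 49], [-41, 21, 87, 0, 72, 49], [-41, 16, 78, 0, 86, 49], [-47, 13, 90, 0, 77, 43]]
spig 0 [[6, 39, 82, 0, 58, 96], [6, 29, 72, 0, 79, 96], [6, 26, 63, 0, 91, 96], [7, 21, 78, 0, 81, 97]]
cap 0 [[-18, 41, 79, 0, 60, 72], [-18, 31, 70, 0, 80, 72], [-18, 27, 60, 0, 92, 72], [-20, 23, 76, 0, 82, 70]]
0 0.05 [313. 206.]
0 0.1 [313. 192.]
0 0.15 [313. 181.]
0.03 0.05 [313. 166.]
0.03 0.1 [313. 158.]
0.03 0.15 [313. 152.]
0.06 0.05 [313. 124.]
0.06 0.1 [313. 122.]
0.06 0.15 [313. 121.]
0.09 0.05 [313.  79.]
0.09 0.1 [313.  85.]
0.09 0.15 [313.  89.]
```

Run:
```python
from rig import arm
from h import *
import pickle
cals={}
for n in ("cork","wood","cap","spig","stand"):
    x,y=POS[n]; z=.25 if n=="stand" else .2
    arm.move_to([x-.06,y,z],Rz(0)); arm.sleep(.15)
    cals[n]=arm.get_calibration("wrist"); im=arm.snapshot("wrist"); cv2.imwrite(f"pics/w_{n}.png",im[:,:,::-1])
    print(n,arm.current_t(),arm.current_ee_pos())
pickle.dump(cals,open("cals.pkl","wb"))
ims=[cv2.imread(f"pics/w_{n}.png") for n in ("cork","wood","cap","spig","stand")]
cv2.imwrite("pics/survey.png",cv2.resize(np.vstack([np.hstack(ims[:2]),np.hstack(ims[2:4])]),(800,500)))
```

```text
cork 1.675 [ 0.38770892 -0.31339665  0.19984398]
wood 3.075 [4.04077438e-01 2.14835072e-04 1.99959468e-01]
cap 4.2083 [ 0.58846823 -0.14177358  0.2005159 ]
spig 5.4583 [0.57560926 0.12650649 0.1999415 ]
stand 6.6167 [0.40842208 0.29627439 0.24960695]
```

View pics/survey.png

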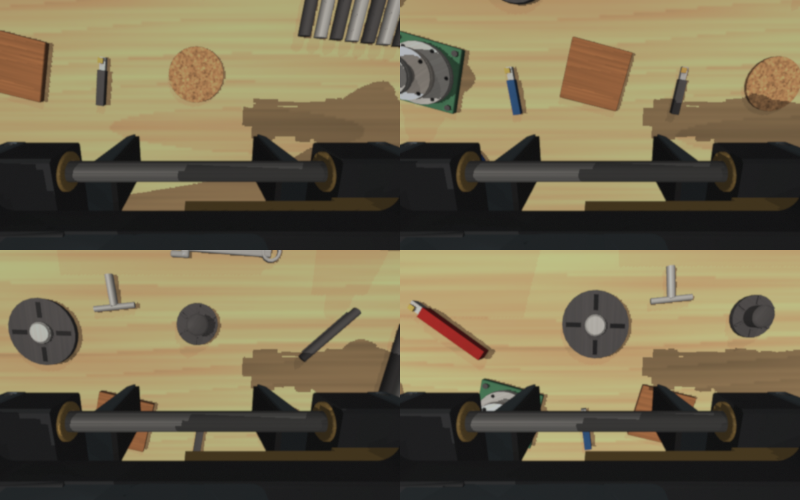

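View pics/w_stand.png

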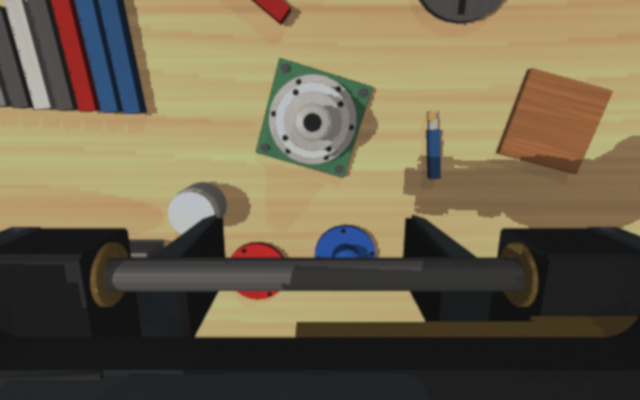

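The wrist views show each target near column 313 in the upper half. In the stand view the bore is at (312,122), with blue and red below it at rows 240–270. Next I'll fit these.

Run:
```python
from meas import *
import pickle
cals=pickle.load(open("cals.pkl","rb"))
def L(n):
    im=cv2.imread(f"pics/w_{n}.png");return masks(im),cals[n]
def sq(cal,c,z):
    return cv2.minAreaRect((ray(cal,cv2.convexHull(c)[:,0,:],z)[:,:2]*1000).astype(np.float32))
(H,S,V),cal=L("cork"); 
c=biggest(sub((H<19)&(S>115),313,120,60));print("cork hsv",H[120,313],S[120,313],V[120,313],H[60,313],S[60,313],circ(ray(cal,c,.008)))
(H,S,V),cal=L("wood"); print(H[120,313],S[120,313],V[120,313])
c=biggest(sub((H<15)&(S>140),313,118,80));print("wood",sq(cal,c,.012))
(H,S,V),cal=L("cap")
c=biggest(sub((V<110)&(S<70),313,118,60));print("cap",circ(ray(cal,c,.012)))
(H,S,V),cal=L("spig")
c=biggest(sub((V<110)&(S<70),313,118,80));print("spig",circ(ray(cal,c,.012)))
c=biggest(sub((V>110)&(S<70),313,118,25));print("spigtop",circ(ray(cal,c,.019)))
(H,S,V),cal=L("stand")
c=biggest(sub((V<70),312,122,14));print("bore",circ(ray(cal,c,.11)),circ(c))
c=biggest(sub((H>50)&(H<90)&(S>70),313,118,70));print("stand",sq(cal,c,.012))
c=biggest(sub((S<50)&(V>50),313,118,46));print("large",circ(ray(cal,rc(c),.024)))
im=cv2.imread("pics/w_stand.png");cv2.imwrite("pics/ws.png",cv2.resize(im[50:190,245:385],None,fx=4,fy=4,interpolation=cv2.INTER_CUBIC))
im=cv2.imread("pics/w_cap.png");cv2.imwrite("pics/wc.png",cv2.resize(im[60:180,253:373],None,fx=4,fy=4,interpolation=cv2.INTER_CUBIC)*2)
```

```text
cork hsv 14 133 146 27 84 (array([ 0.44776075, -0.3141116 ]), np.float64(0.04681829632811738))
12 150 143
wood ((464.2678527832031, 1.3367729187011719), (102.51408386230469, 101.8485107421875), 75.47691345214844)
cap (array([ 0.64989153, -0.14351985]), np.float64(0.034625404534493844))
spig (array([0.63575427, 0.12703046]), np.float64(0.05654383943508883))
spigtop (array([0.63616688, 0.12821635]), np.float64(0.017005691331110455))
bore (array([0.46776335, 0.29735178]), np.float64(0.007444184575586091)) (array([312.01938024, 121.99747379]), np.float64(7.93559483258398))
stand ((468.03839111328125, 297.32989501953125), (113.51515197753906, 113.23727416992188), 73.57968139648438)
large (array([0.46781792, 0.29734542]), np.float64(0.05254633513328029))
```

View pics/ws.png

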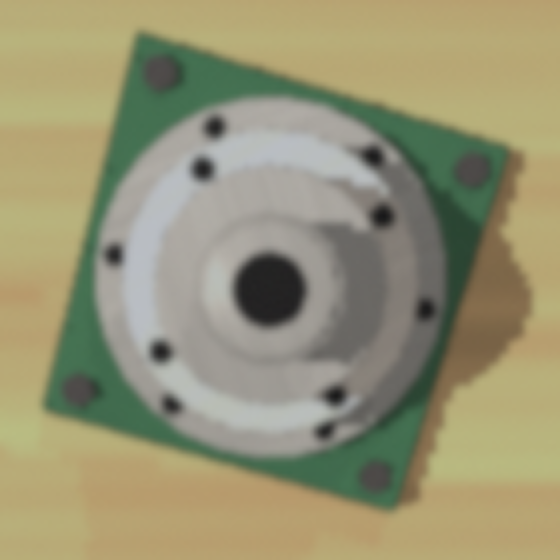

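```bash
cat > act.py <<'E'
from rig import arm
from h import *
R0=Rz(0); HI=.21
def fz(): return arm.current_force()[2]
def pick(xy,under,off=.0145):
    x,y=xy; z=under+off
    arm.move_to([x,y,max(HI-.06,z+.05)],R0)
    arm.move_l([x,y,z+.012],R0,feed=.15)
    f0=fz(); arm.move_l([x,y,z],R0,feed=.04); arm.sleep(.1)
    print("touch dF",fz()-f0,arm.current_force())
    w0=arm.current_width(); arm.grip(.0); arm.sleep(.2)
    p=arm.current_ee_pos(); print("grip w",w0,arm.current_width(),"tcp",p,"F",arm.current_force())
    arm.move_l([x,y,z+.015],R0,feed=.05); arm.sleep(.15)
    print("lift w",arm.current_width(),"F",arm.current_force())
def place(xy,under,off=.0145,hi=HI,release=True):
    x,y=xy; z=under+off
    p=arm.current_ee_pos(); arm.move_l([p[0],p[1],hi],R0,feed=.2)
    arm.move_to([x,y,hi],R0)
    arm.move_l([x,y,z+.015],R0,feed=.15); arm.sleep(.2)
    F0=arm.current_force(); print("before",F0,arm.current_width())
    zz=z+.015
    while zz>z-.0025:
        zz-=.001; arm.move_l([x,y,zz],R0,feed=.03)
        if zz<z+.008 or 1:
            arm.sleep(.03); d=arm.current_force()-F0
            if d[2]>4 or np.hypot(d[0],d[1])>12: break
    arm.sleep(.1)
    print("down at dz",zz-z,"dF",arm.current_force()-F0,"tcp",arm.current_ee_pos(),"t",arm.current_t())
    if release: rel(x,y,zz)
def rel(x,y,zz):
    arm.grip(.075); arm.move_l([x,y,zz+.05],R0,feed=.12)
    print("released",arm.current_force(),arm.current_t())
def snap(name,tag,x=None,y=None,z=None):
    if x is not None: arm.move_to([x-.06,y,z],R0); arm.sleep(.15)
    cal=arm.get_calibration(name); im=arm.snapshot(name)[:,:,::-1]; cv2.imwrite(f"pics/{tag}.png",im)
    import pickle; pickle.dump(cal,open(f"pics/{tag}.pkl","wb")); return im.copy(),cal
P=dict(stand=(.4678,.2973),wood=(.4642,.0013),cork=(.4478,-.3134),spig=(.636,.1277),cap=(.6497,-.1434))
E
python3 - <<'E'
from act import *
pick(P["stand"],.072)
snap("scene","s1"); print(arm.current_t())
E
```

```text
touch dF -2.252107042304387 [ 0.28730515  0.40067707 -0.51948383]
grip w 0.09093117641536572 0.00050456510541515 tcp [0.46782373 0.29731449 0.08652888] F [ 0.12849622  0.72264283 -0.5118406 ]
lift w 0.0003879270074061679 F [-0.1807504  -0.24061493  0.41369984]
10.4167
```

View pics/s1.png

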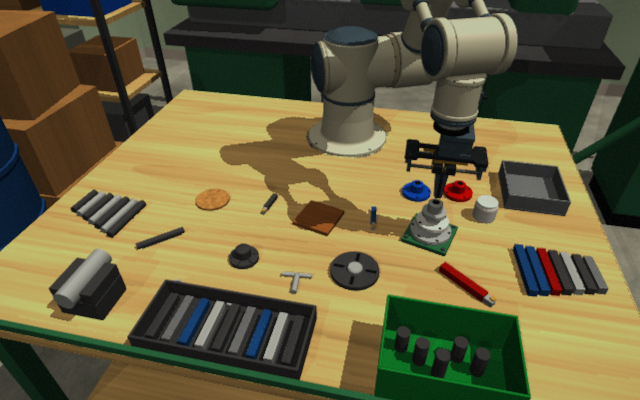

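Run:
```python
from act import *
p=arm.current_ee_pos();print(p,arm.current_tool_rot().round(3))
im,cal=snap("scene","s2")
for q in (p,[.4678,.2973,.110],[.4678,.2973,.0]): print(proj(cal,np.array(q)))
cv2.imwrite("pics/s2c.png",cv2.resize(im[110:260,380:500],None,fx=5,fy=5,interpolation=cv2.INTER_CUBIC)[:600])
im,cal=snap("wrist","wr2"); print(arm.current_width())
```

```text
[0.46761642 0.2971966  0.1012827 ] [[ 1. -0. -0.]
 [-0. -1. -0.]
 [-0.  0. -1.]]
[[434.60133807 205.24716912]]
[[435.19645747 202.5108327 ]]
[[428.59565096 235.75341018]]
0.0004065103552662625
```

View pics/s2c.png

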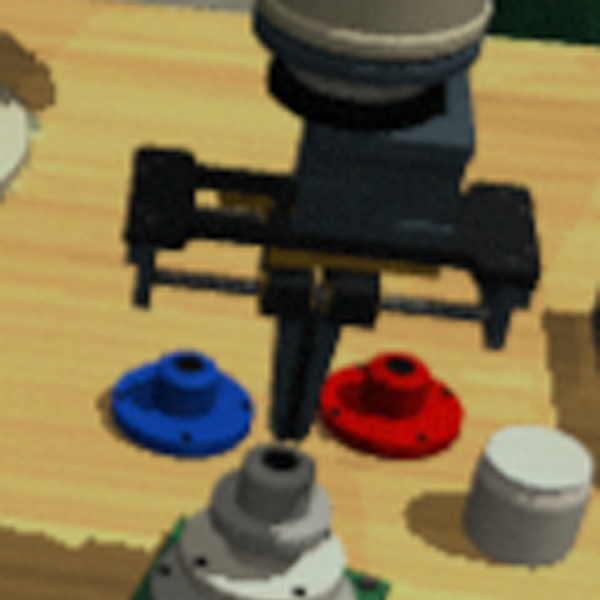

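View pics/wr2.png

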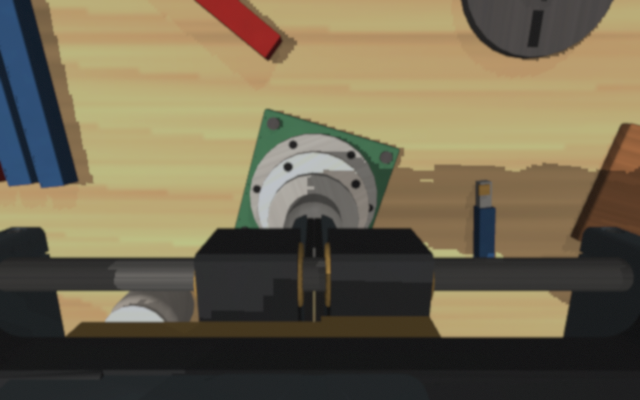

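The grip closed on nothing. In the scene view the fingertips are at (438,197), but the reported TCP projects to (435,205), so the tips look about 25 mm higher than reported. I'll check the tip height with a gentle guarded touch on a bare patch of table.

Run:
```python
from act import *
arm.move_l([.4678,.2973,.16],R0,feed=.2)
arm.move_to([.585,0,.08],R0); arm.move_l([.585,0,.012],R0,feed=.12); arm.sleep(.2)
F0=arm.current_force(); snap("scene","s3")
zz=.012
while zz>-.035:
    zz-=.0015
    try: arm.move_l([.585,0,zz],R0,feed=.04)
    except arm.Unreachable as e: print("unreach",zz,e); break
    arm.sleep(.02); d=arm.current_force()-F0
    if d[2]>4: break
arm.sleep(.1);print(zz,d,arm.current_ee_pos(),arm.current_t())
snap("scene","s4")
arm.move_l([.585,0,.08],R0,feed=.2)
a=cv2.imread("pics/s3.png");b=cv2.imread("pics/s4.png")
from rig import arm
cal=arm.get_calibration("scene");print(proj(cal,np.array([[.585,0,.012],[.585,0,0]])))
cv2.imwrite("pics/s34.png",cv2.resize(np.hstack([a[150:290,270:370],b[150:290,270:370]]),None,fx=4,fy=4,interpolation=cv2.INTER_CUBIC))
```

```text
-0.03300000000000001 [-0.39251402 -0.92419742  4.78657031] [ 5.85192046e-01 -1.67098435e-05 -3.28128029e-02] 21.275
[[306.76489675 246.40490696]
 [306.88315838 249.87290593]]
```

View pics/s34.png

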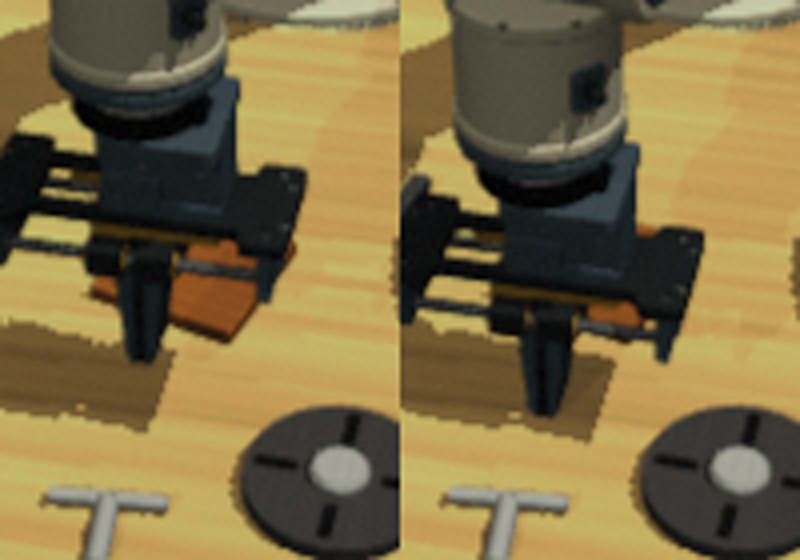

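Contact came at a reported z of −0.0325. The fingertips therefore really end about 32 mm above the reported TCP, while the lateral position agrees. I'll command z lower by that amount.

```bash
python3 - <<'E'
s=open("act.py").read()
s=s.replace('R0=Rz(0); HI=.21','R0=Rz(0); DZ=.0323; HI=.21-DZ')
s=s.replace('z=under+off\n','z=under+off-DZ\n')
s=s.replace('z+.05)],R0)','z+.055)],R0)').replace('HI-.06,','0.10-DZ,')
open("act.py","w").write(s)
E
python3 - <<'E'
from act import *
arm.grip(.075)
p=arm.current_ee_pos(); arm.move_l([p[0],p[1],.15],R0,feed=.25)
pick(P["stand"],.072)
snap("scene","s5"); print(arm.current_t())
im=cv2.imread("pics/s5.png");cv2.imwrite("pics/s5c.png",cv2.resize(im[130:260,380:500],None,fx=4,fy=4,interpolation=cv2.INTER_CUBIC))
E
```

```text
touch dF -0.9507108601949134 [ 0.59616795 -0.73471405  0.0184361 ]
grip w 0.0754716680417314 0.03524370404615506 tcp [0.46785921 0.29733333 0.05423868] F [-0.84827088  0.76273045  0.70702228]
lift w 0.03543760222253758 F [-0.0438011  -0.02087811 -3.33895076]
27.4167
```

View pics/s5c.png

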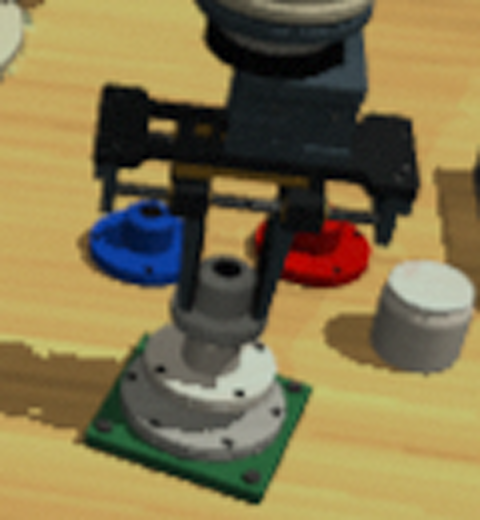

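Small flange is gripped (width 35.3 mm, about 3.3 N). Next it goes on the cork.

```bash
sed -i 's/z+.015\],R0,feed=.15); arm.sleep(.2)/z+.007],R0,feed=.15); arm.sleep(.15)/; s/zz=z+.015/zz=z+.007/' act.py; grep -n "zz" act.py
python3 - <<'E'
from act import *
place(P["cork"],.008)
snap("wrist","w6",P["cork"][0],P["cork"][1],.2-DZ); print(arm.current_t())
E
```

```text
21:    zz=z+.007
22:    while zz>z-.0025:
23:        zz-=.001; arm.move_l([x,y,zz],R0,feed=.03)
24:        if zz<z+.008 or 1:
28:    print("down at dz",zz-z,"dF",arm.current_force()-F0,"tcp",arm.current_ee_pos(),"t",arm.current_t())
29:    if release: rel(x,y,zz)
30:def rel(x,y,zz):
31:    arm.grip(.075); arm.move_l([x,y,zz+.05],R0,feed=.12)
before [ 0.35133019 -0.6205184  -2.47195239] 0.03532049843794269
down at dz -0.0010000000000000009 dF [-2.45922083  3.90919352 20.8681493 ] tcp [ 0.4479572  -0.31338684 -0.01001104] t 34.1583
released [0.76487711 0.24699678 0.19146351] 35.4833
36.3083
```

View pics/w6.png

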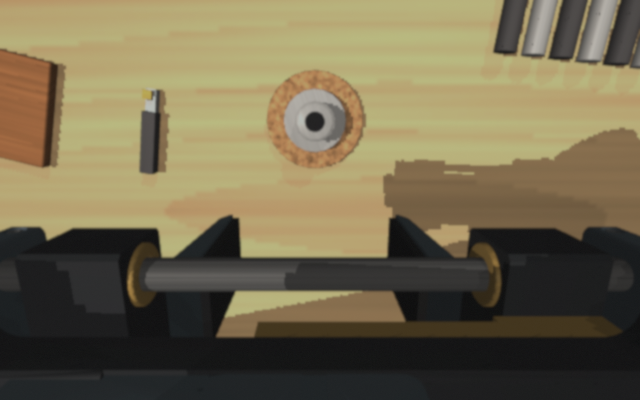

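The small flange sits centred on the cork at (314,121). Next, medium to the board.

```bash
sed -i 's/zz-=.001; arm.move_l/zz-=(.001 if zz>z+.0015 else .0005); arm.move_l/' act.py
python3 - <<'E'
from act import *
pick(P["stand"],.042)
if arm.current_width()>.03:
    place(P["wood"],.012)
snap("wrist","w7",P["wood"][0],P["wood"][1],.2-DZ); print(arm.current_t())
E
```

```text
touch dF 0.011395181674008645 [ 0.38424571 -0.01733032  0.11932312]
grip w 0.07511430912421081 0.035429492182282536 tcp [0.46783996 0.29734328 0.02422932] F [-0.63154597  1.35054475  0.86639802]
lift w 0.03505237493040692 F [-0.63092907 -0.29883008 -3.70918635]
before [-0.80357055 -0.45932218 -3.69992373] 0.03527812130082438
down at dz -0.0005000000000000004 dF [-1.95685958  0.91659767 15.97874425] tcp [ 0.46428671  0.00131795 -0.00584735] t 47.1083
released [ 0.5928308  -0.00896217 -0.49813361] 48.4333
49.2417
```

View pics/w7.png

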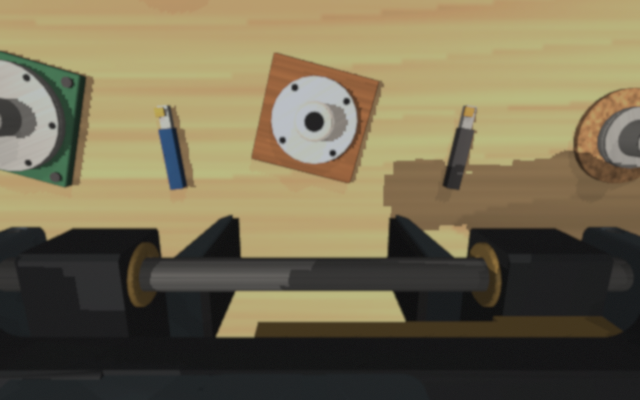

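Medium is centred on the board at (314,121). Next, the large flange to the spigot.

Run:
```python
from act import *
pick(P["stand"],.012)
if arm.current_width()>.03:
    place(P["spig"],.012)
snap("wrist","w8",P["spig"][0],P["spig"][1],.2-DZ); print(arm.current_t())
```

```text
touch dF -1.4571101891648008 [-0.5535538   0.69585184 -0.4586959 ]
grip w 0.07528145568171732 0.035525261298525436 tcp [ 0.46782862  0.29732067 -0.00578428] F [-0.1534859   0.61081164  0.78052547]
lift w 0.03551339067068815 F [ 0.76041263 -0.60503096 -5.12643247]
before [ 0.95557817 -0.48358843 -4.77188707] 0.03532041884879431
down at dz -0.0005000000000000004 dF [-3.3287925   1.46486548 10.9891401 ] tcp [ 0.63614031  0.12773099 -0.00578935] t 59.125
released [ 0.01257496 -0.2241932   0.47023358] 60.45
61.2583
```

View pics/w8.png

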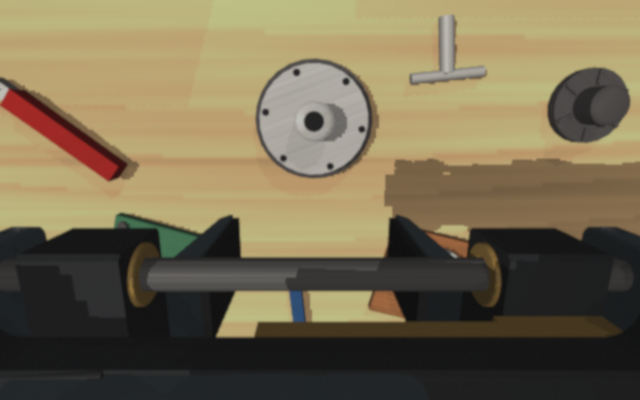

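The large flange is concentric on the spigot (bore at (314,121)) and went down to full depth. Next, the cap.

Run:
```python
from act import *
import pickle
from meas import *
im=cv2.imread("pics/w8.png");cal=pickle.load(open("pics/w8.pkl","rb"));H,S,V=masks(im)
c=biggest(sub(V<70,314,121,14)); print("large bore",circ(ray(cal,c,.05)))
pick(P["cap"],0,off=.0165)
if arm.current_width()>.03:
    place(P["spig"],.042,off=.0165)
snap("wrist","w9",P["spig"][0],P["spig"][1],.23-DZ);snap("scene","s9"); print(arm.current_t())
im=cv2.imread("pics/w9.png");H,S,V=masks(im);a=cv2.imread("pics/s9.png")
cv2.imwrite("pics/s9c.png",np.hstack([cv2.resize(a[200:300,310:410],(400,400)),cv2.resize(im[60:180,253:373],(400,400))]))
```

```text
large bore (array([0.6359885, 0.1273476]), np.float64(0.007517123512544285))
touch dF 0.13330432930206834 [-0.17008691  0.67288262  0.1284421 ]
grip w 0.07474655963023204 0.03544696270581382 tcp [ 0.64969271 -0.14338972 -0.01580223] F [0.09114869 0.1581896  1.2015807 ]
lift w 0.03523491790387265 F [ 0.43717146 -0.43603001 -1.68961687]
before [ 0.13147744 -0.19861269 -2.19322448] 0.035391273044500585
down at dz -0.0005000000000000074 dF [-2.33711748 -0.55487346  8.28905445] tcp [0.63610177 0.12771736 0.02616751] t 71.0833
released [-0.15717523 -0.71342406 -2.32606921] 72.4083
73.2583
```

View pics/s9c.png

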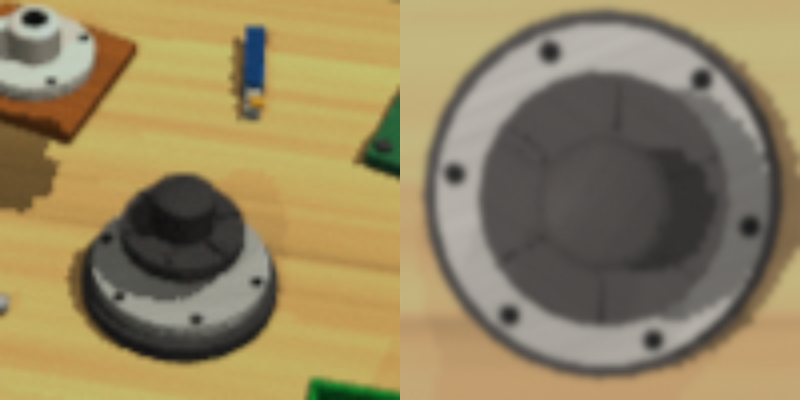

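The cap is level, concentric and at full depth. Next, medium back to the stand, then small.

Run:
```python
from act import *
pick(P["wood"],.012)
if arm.current_width()>.03:
    place(P["stand"],.012)
snap("wrist","w10",P["stand"][0],P["stand"][1],.2-DZ); print(arm.current_t())
```

```text
touch dF -1.2206295917713068 [-0.86285526  0.27592212  0.16185755]
grip w 0.07468843168612503 0.03541437592844982 tcp [ 0.4641833   0.00131759 -0.00579235] F [-0.40643877  0.2116868   0.73739368]
lift w 0.035329290168535005 F [-0.58469922  0.26712325 -5.06013148]
before [-0.65121027 -0.52490876 -3.87275937] 0.0347389287614722
down at dz -0.0005000000000000004 dF [-0.9430847  -1.45277036 12.16425538] tcp [ 0.46790685  0.29733605 -0.00580347] t 82.9667
released [-0.37923163  0.40894534  0.15048682] 84.2917
85.1
```

View pics/w10.png

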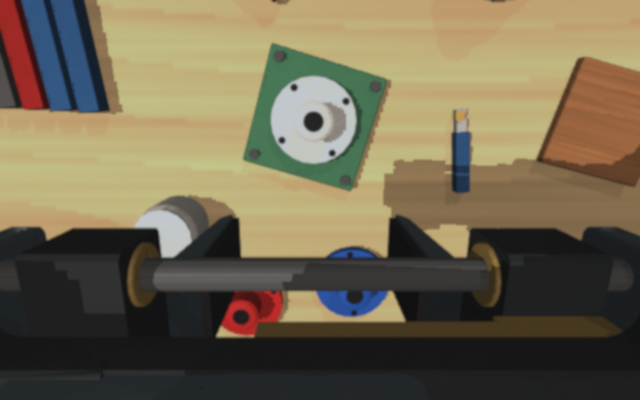

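Run:
```python
from act import *
import pickle
from meas import *
pick(P["cork"],.008)
if arm.current_width()>.03:
    place(P["stand"],.042)
im,cal=snap("wrist","w11",P["stand"][0],P["stand"][1],.23-DZ)
H,S,V=masks(im);c=biggest(sub(V<70,314,121,14)); print("small bore",circ(ray(cal,c,.08)))
arm.move_to([.40,.0,.25],R0)
a,_=snap("scene","s11"); t,_=snap("top","t11");print(arm.current_t())
cv2.imwrite("pics/f.png",np.hstack([cv2.resize(a[190:260,395:465],(400,400)),cv2.resize(im[60:180,253:373],(400,400))]))
```

```text
touch dF 0.27873009185397074 [ 0.25254392 -1.02963873  0.29385793]
grip w 0.07535054248611052 0.03507487033667946 tcp [ 0.44780977 -0.31340024 -0.00977574] F [-1.03511786  0.03482488  0.83786774]
lift w 0.03521237395315277 F [ 0.06748786  0.95896446 -2.9413946 ]
before [-0.16795826 -0.5919757  -2.82735832] 0.03533002681703392
down at dz -0.0005000000000000074 dF [-2.45034969 -1.31157731 11.18250284] tcp [0.46793168 0.29735753 0.02418559] t 97.0667
released [ 0.27705373 -1.10726897 -0.67229967] 98.3917
small bore (array([0.46780439, 0.29701238]), np.float64(0.007405658796645673))
100.4583
```

View pics/f.png

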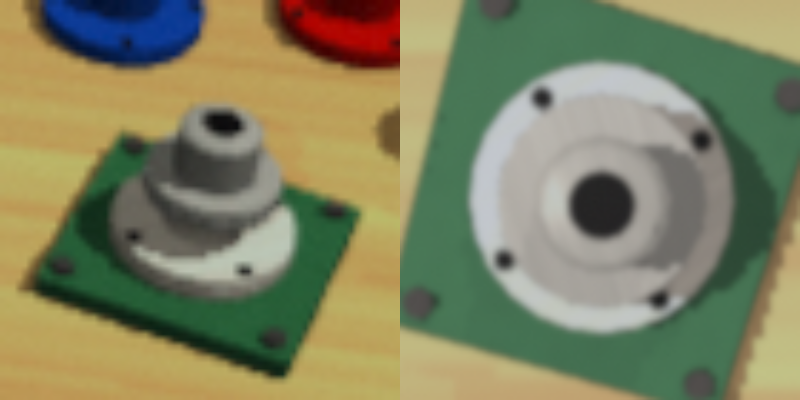

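View pics/s11.png

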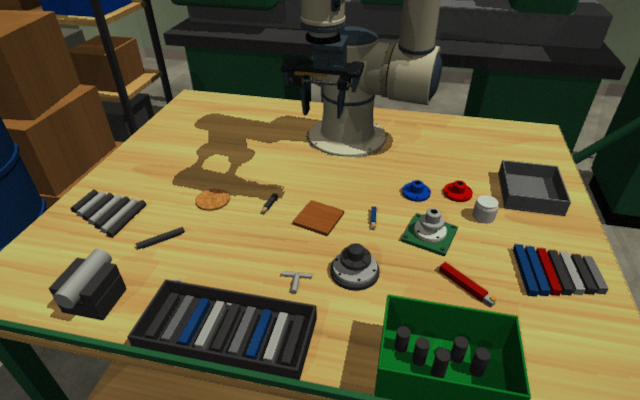

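The small flange is stacked concentric and level on the medium one on the stand at (430,230). The cap is on the large flange on the spigot at (355,262), and the arm is clear.

```bash
python3 -c "
from rig import arm
arm.sign_off(); print(arm.current_t())"
```

```text
the job is handed in; nothing more can be done
the job is handed in; nothing more can be done
```

The job is done and handed in at about 100 s of the 133 s allowed; sign-off reported no verdict. I parked small on the cork and medium on the board. Then I seated the large flange on the spigot with the end cap on top, put medium back on the stand, and finally put small on top of it.

- **Last checks:** Every part went down to within 1 mm of its nominal seated height, with contact force rising by 8–21 N. The wrist views showed the parts level and concentric. The large flange's bore was within 0.4 mm of the spigot centre, and the small flange's bore within 0.3 mm of the stand centre. The final scene picture showed both stacks upright and the arm clear.
- **What disagreed:** The real fingertips end about 32 mm above the reported TCP. My first grasp therefore closed on air over the stack without disturbing it. I measured the offset with a gentle touch of about 5 N on bare table and corrected for it in every later move.

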